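Scoop the master ball out of the leaning jar

TASK

Take the narrow scoop with the blue handle, angle it into the mouth of the clear leaning jar and work its lip under the orange master ball lying inside. Then right the scoop, lift the ball out in it, and stand the scoop upright on the green mat with the ball still sitting in it.

Things in the scene. Friction and masses are not known exactly. Their poses are not given: they have to be found in the camera images.
- scoop: Narrow steel scoop, blue handle (not the wide red one), stands upright. Origin: centre of its 51 x 54 mm foot (x, y); z up. Open front lip at x -25.5, 2.5 thick; slot in floor (18 in x, 28 in y) at x -13 where the ball seats (z 17, holds to 25 deg tilt). Inside 48 wide, sides 20 high, back wall at x +11. Blue grip 14 x 14 at x +18.5, z 90-170: pinch across y at z 150, clear of the rim. 0.13 kg.
- ball: Orange, polished, slippery ceramic ball, 34 mm in diameter, 0.06 kg; origin at its centre. It lies free in the low corner of the jar, against the wall on the jar's -x side, and rolls back there when pushed away.
- jar: Clear round jar, fixed on a tilting plate. Origin: on the table; z vertical. Its axis leans 18 deg to -x, from underside centre (0,0,36) mm along (-0.309,0,0.951). Flat inside floor 5 mm above the underside, sloping down to -x. Inside radius 65 up to 75 mm along the axis, then narrowing to a round mouth 96 wide at 105, centre (-32,0,136); rim's highest point 152 above the table. Wall 4.
- mat: Green square mat, 150 x 150 x 6 mm, fixed flat on the table. Origin: centre of its underside, so its top is at z = 6 mm; x and y along its edges.
Not all that is in view belongs to the job. Leave any yellow look-alike of the scoop alone.

How it is judged:
On the way, in this order (a step that is already met when the one before it is completed fails the run):
1. the ball sits in the blue-handled scoop while still inside the jar (x of ball in the frame of scoop between -0.02 and -0.006 m and y of ball in the frame of scoop between -0.013 and 0.013 m and z of ball in the frame of scoop between 0.01 and 0.023 m and z of ball in the frame of jar below 0.115 m and horizontal distance between ball and jar below 0.11 m), for 0.1 s.
2. the ball is lifted out above the jar's mouth in the scoop (x of ball in the frame of scoop between -0.02 and -0.006 m and y of ball in the frame of scoop between -0.013 and 0.013 m and z of ball in the frame of scoop between 0.01 and 0.023 m and z of ball in the frame of jar above 0.145 m and angle between scoop's own z axis and vertical below 0.44 rad), for 0.1 s.
At the end, for the whole second after the job is handed in: The blue-handled scoop stands on the green mat by itself (foot's centre within 70 mm of the mat's centre, resting on it, upright within 10 degrees) with the ball in it (within 7 mm of the slot's middle along x, 13 mm along y, 10 to 23 mm above the underside), both at rest (x of ball in the frame of scoop between -0.02 and -0.006 m and y of ball in the frame of scoop between -0.013 and 0.013 m and z of ball in the frame of scoop between 0.01 and 0.023 m and horizontal distance between scoop and mat below 0.07 m and z of scoop in the frame of mat between 0.002 and 0.011 m and angle between scoop's own z axis and vertical below 0.1745 rad and linear speed of scoop below 0.02 m/s and linear speed of ball below 0.03 m/s); the robot touches nothing.
It also fails if it takes over 58 s, if anything falls off the work surface, if the arm or the gripper's body presses on something with over 40 N, if the wrist force passes 120 N, or if a joint passes its speed limit or range.

ROBOT

A 6-joint arm with a two-finger parallel gripper is mounted at the origin on the work surface. World frame = base frame: x ahead of the robot, y to its left, z up, the work surface at z = 0. Lengths are in m, angles in rad, forces in N, time in s.
With the tool pointing down it reaches from about 0.3 to 0.875 m from the base axis. Payload 6.4 kg.
Tool frame: the origin (TCP) lies midway between the tips of the shut fingers; the grasp point (between the pads) lies 19 mm behind it; x points along the fingers, y is the direction in which the jaws open and shut, and the axes are right-handed (so a half turn about x gives the same grasp; the last joint's range is limited). The gripper opens to 85 mm and grips with 20 to 120 N. Pads are 22 mm wide; open, the fingers measure 114 mm over their backs; the gripper's body (76 mm by 85 mm) begins 54 mm behind the grasp point. The pads swing forward as they close: fully open they stand 13 mm farther back than shut.
Start: joints at [0.922, 0.181, 1.607, -0, 1.354, -0.206], TCP at [0.246, 0.52, 0.231] pointing down, gripper open.
Joint ranges: [-2.99, 2.99], [-0.89, 2.07], [0.3, 2.58], [-1.14, 4.28], [0, 2.63], [-3.12, 3.12]. Speed limits (rad/s): [2.57, 2.57, 3.01, 3.14, 3.14, 3.14].

INTERFACE

Orientations are given as a unit quaternion [w, x, y, z].
In Python, from bench import ctrl gives the robot as it stands.
- The arm moves only by the tool step_arm, never from a script. Its argument "motion" is a list of rows, each a list of 7 numbers: the shift along the tool's x, y, z in mm, then the turn, a rotation vector about the tool's x, y, z in degrees, then the closure in counts, from 0 (fully open) to 255 (shut). In form: [[tx, ty, tz, rx, ry, rz, hand], ...]. A call has 1 to 10 rows; each row is the pose to reach, as a shift and turn from the pose commanded when the call began, along the tool's axes at that moment; what a row does not reach only later rows make up. A row lasts 1/8 s, in which the tool goes at most 62.5 mm and 10.7 degrees, less where a joint would pass 70% of its speed; a pose out of reach is approached as far as the arm can. A call with a gripper value outside its range is refused whole. The fingers move at their own pace and stop on an object; the grip force is fixed at half the most. Time passes only in rows, so rows that repeat a pose let the fingers close. It gives the time, the measured TCP pose, the force and the opening at its end, in the units of the state.
- ctrl.get_obs(): the state, without advancing time (a new reading comes with each control period).
- ctrl.camera(name): name is "scene" or "top" or "wrist"; returns (picture, depth): 480x640x3 uint8, red, green, blue; 480x640 float32, m along the optical axis (not along the pixel's ray), 0 where there is no reading.
- ctrl.camera_info(name): a dict with "fx", "fy", "cx", "cy" (pixels), "dist_coeffs" ([k1, k2, p1, p2, k3] as OpenCV has them; the pictures are not rectified), "T" (4x4, takes a point from camera to world coordinates); the wrist camera has in their place "hand_eye" (4x4, takes a point from camera to tool coordinates, whose origin is the TCP and whose axes are the tool frame's). Camera axes: x right, y down, z forward; pixel columns grow to the right and rows downward; lengths in m; the calibration is good to about 2 mm. A picture is of the moment at which its call begins: read the wrist's pose just before it. camera_info takes no time and is no camera call.
- ctrl.hand_in(): hands the job in, once; it reports no verdict.
The state is a dict: "time_s": time; "q": joint angles; "dq": joint speeds; "joint_efforts": joint torques, N m; "eef_pos": TCP position; "eef_rot": TCP orientation; "wrist_force": force on the tool from outside, world axes, zero at the start; "torque": the same for the moment, N m; "opening": opening from 0.0 (shut) to 1.0 (fully open).
Only numpy, scipy, OpenCV 4.12 (cv2) and the standard library are available. Lean on these libraries where they do the work, as an engineer would, in place of code of your own. Each camera call takes 0.05 s, during which the arm holds its last target. There are 200 camera calls.

## Working session

There is one attempt and no reset: what is moved stays moved. The work goes in short steps, Python scripts to look and compute and a tool call to move; the robot and the scene stay as the last step left them, time stands still between calls to the robot, and variables do not carry over. Pictures are saved under pics/ and viewed, about 8 in all and at most 12, crops included, and the job is handed in when it is done.

Besides the shell and the picture viewer there is one more tool, called after "Request:" in YAML: its name, and indented under it one key for each argument. step_arm: Moves the arm, as the interface text tells. Its arguments: {"type":"object","properties":{"motion":{"type":"array","items":{"type":"array","items":{"type":"number"}}}},"required":["motion"]}

```bash
ls; mkdir -p pics
python3 - <<'E'
from bench import ctrl
import cv2,numpy as np
o=ctrl.get_obs(); print(o)
for n in ("scene","top"):
    im,d=ctrl.camera(n); cv2.imwrite(f"pics/{n}0.png",im[:,:,::-1]); np.save(f"{n}0.npy",d); np.save(f"{n}0i.npy",im)
    i=ctrl.camera_info(n); print(n,i)
print(ctrl.camera_info("wrist"))
E
```

```text
pics
{'time_s': 0.0, 'q': array([ 9.21711689e-01,  1.81529335e-01,  1.60801587e+00, -1.36588912e-05,
        1.35378394e+00, -2.06302228e-01]), 'dq': array([-0.00071568,  0.00117635, -0.00148515, -0.00104555,  0.00119852,
        0.00087631]), 'joint_efforts': array([-1.20193916e-03, -4.44860172e+01, -3.51343489e+01, -2.63512329e-04,
        8.93807912e-03, -1.47293053e-05]), 'eef_pos': array([0.24601045, 0.519105  , 0.23038693]), 'eef_rot': array([ 0.68959797,  0.15470984,  0.69009868, -0.15583104]), 'wrist_force': array([-0.62425097,  0.50904264,  0.63237848]), 'torque': array([ 0.03889944, -0.02779039,  0.01712848]), 'opening': 1.0003360196068887}
scene {'fx': 508.03339614285335, 'fy': 508.03339614285335, 'cx': 320.78415381711466, 'cy': 239.58551825529705, 'dist_coeffs': array([0.04093962, 0.        , 0.        , 0.        , 0.        ]), 'T': array([[ 0.79809864,  0.41894614, -0.4330389 ,  1.07051332],
       [ 0.60227094, -0.57563772,  0.55309216, -0.59435651],
       [-0.0175577 , -0.70222884, -0.71173477,  0.79643727],
       [ 0.        ,  0.        ,  0.        ,  1.        
[... 292 characters left out ...]
614332,  0.02417395, -0.03578271],
       [-0.02385011, -0.0482227 , -0.99855182,  0.79597138],
       [ 0.        ,  0.        ,  0.        ,  1.        ]])}
{'fx': 364.78366521745954, 'fy': 364.78366521745954, 'cx': 322.00194601568194, 'cy': 237.2997438349273, 'dist_coeffs': array([0.01922134, 0.        , 0.        , 0.        , 0.        ]), 'hand_eye': array([[-1.97797605e-04, -3.08499112e-01,  9.51224610e-01,
        -1.42579307e-01],
       [ 9.99999848e-01,  4.27736214e-04,  3.46662411e-04,
        -8.30903052e-04],
       [-5.13818260e-04,  9.51224534e-01,  3.08498981e-01,
        -7.90884061e-02],
       [ 0.00000000e+00,  0.00000000e+00,  0.00000000e+00,
         1.00000000e+00]])}
```

View pics/scene0.png

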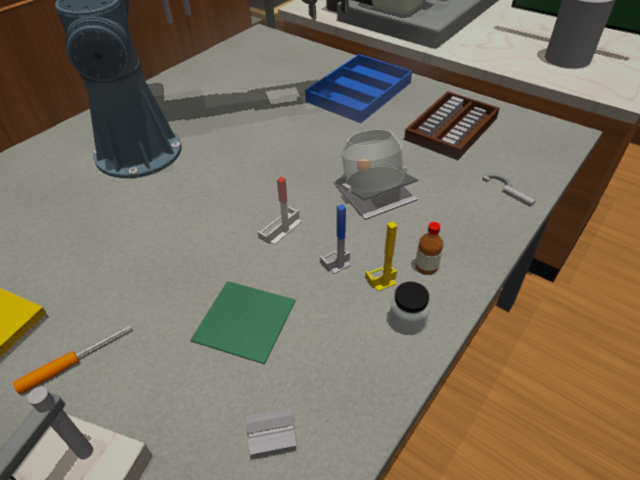

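View pics/top0.png

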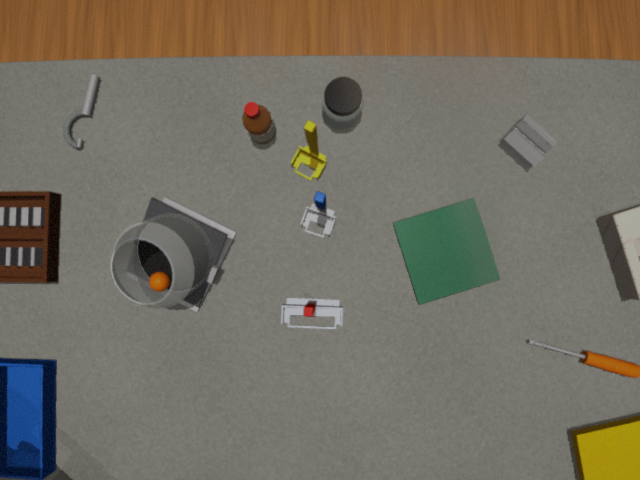

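The top view shows three scoop-like things: red wide at (312,312), blue narrow at (319,215) and a yellow look-alike at (309,155). The blue-handled narrow one fits the description. The jar is at about (170,258) with the ball at (159,282), and the mat is at (446,252). I'll confirm with an enlarged crop.

```bash
cat > h.py <<'E'
import numpy as np,cv2
from bench import ctrl
from scipy.spatial.transform import Rotation as R
def ray(n,uv):
    i=ctrl.camera_info(n);K=np.array([[i['fx'],0,i['cx']],[0,i['fy'],i['cy']],[0,0,1]])
    p=cv2.undistortPoints(np.array(uv,float).reshape(-1,1,2),K,np.array(i['dist_coeffs']))[:,0]
    T=i['T'];d=np.c_[p,np.ones(len(p))]@T[:3,:3].T
    return T[:3,3],d
def plane(n,uv,z):
    o,d=ray(n,uv);return o+d*((z-o[2])/d[:,2])[:,None]
def proj(n,P):
    i=ctrl.camera_info(n);K=np.array([[i['fx'],0,i['cx']],[0,i['fy'],i['cy']],[0,0,1]])
    Ti=np.linalg.inv(i['T']);return cv2.projectPoints(np.array(P,float).reshape(-1,3),cv2.Rodrigues(Ti[:3,:3])[0],Ti[:3,3],K,np.array(i['dist_coeffs']))[0][:,0]
def tri(a,b):
    (o1,d1),(o2,d2)=ray('scene',[a]),ray('top',[b]);d1=d1[0];d2=d2[0]
    s=np.linalg.lstsq(np.c_[d1,-d2],o2-o1,rcond=None)[0]
    p,q=o1+s[0]*d1,o2+s[1]*d2;return (p+q)/2,np.linalg.norm(p-q)
E
python3 - <<'E'
from h import *
t=np.load('top0i.npy');s=np.load('scene0i.npy');dt=np.load('top0.npy');ds=np.load('scene0.npy')
def mask(im,lo,hi,roi):
    h=cv2.cvtColor(im,cv2.COLOR_RGB2HSV);m=cv2.inRange(h,lo,hi);z=np.zeros_like(m);x0,y0,x1,y1=roi;z[y0:y1,x0:x1]=m[y0:y1,x0:x1];return z
def cen(m):
    v,u=np.nonzero(m);return np.array([u.mean(),v.mean()]),len(u)
g=mask(t,(65,80,40),(90,255,255),(380,180,520,320))
c=max(cv2.findContours(g,0,2)[0],key=cv2.contourArea);r=cv2.minAreaRect(c);b=cv2.boxPoints(r)
P=plane('top',b,.006);print('mat',plane('top',[r[0]],.006),P[:,:2],np.linalg.norm(P[1]-P[0]),np.linalg.norm(P[2]-P[1]))
bt=mask(t,(100,120,60),(130,255,255),(290,170,350,240));bs=mask(s,(100,120,60),(130,255,255),(320,190,360,260))
print('blue',cen(bt),cen(bs),tri(cen(bs)[0],cen(bt)[0]))
ot=mask(t,(5,150,100),(20,255,255),(120,220,230,320));os_=mask(s,(3,60,80),(20,255,255),(340,140,400,190))
print('ball',cen(ot),cen(os_),tri(cen(os_)[0],cen(ot)[0]),plane('top',[cen(ot)[0]],.06))
(u,v),_=cen(ot);print('depth ball',dt[int(v),int(u)])
A=cv2.resize(t[165:245,275:355],None,fx=5,fy=5,interpolation=2);B=cv2.resize(t[180:320,100:240],(400,400),interpolation=2)
C=cv2.resize(s[195:280,300:400],(400,340),interpolation=2);D=cv2.resize(s[110:220,320:430],(400,340)[:1]+(400,),interpolation=2)[:340]
# full
top=np.hstack([A,B]);cv2.imwrite('pics/crop1.png',top[:,:,::-1])
bot=np.hstack([C,cv2.resize(s[120:220,325:425],(340,340),interpolation=2)]);cv2.imwrite('pics/crop2.png',bot[:,:,::-1])
E
```

```text
mat [[ 0.60071456 -0.23325447  0.006     ]] [[ 0.64895109 -0.14147907]
 [ 0.69425138 -0.28144957]
 [ 0.55261929 -0.32516166]
 [ 0.50824554 -0.18607176]] 0.14711851888196525 0.148224135864079
blue (array([319.44117647, 197.69607843]), 102) (array([341.0349345 , 222.07860262]), 229) (array([ 0.67221196, -0.01877613,  0.13466264]), np.float64(0.004160262868993469))
ball (array([158.21993127, 281.09965636]), 291) (array([363.4609375, 164.6640625]), 128) (array([0.54520298, 0.25282099, 0.04683628]), np.float64(0.0019945492986858256)) [[0.5464738  0.24846744 0.06      ]]
depth ball 0.7438555
```

View pics/crop1.png

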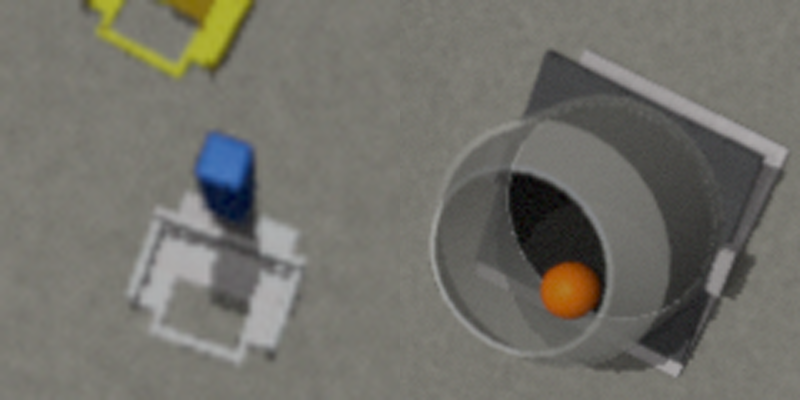

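View pics/crop2.png

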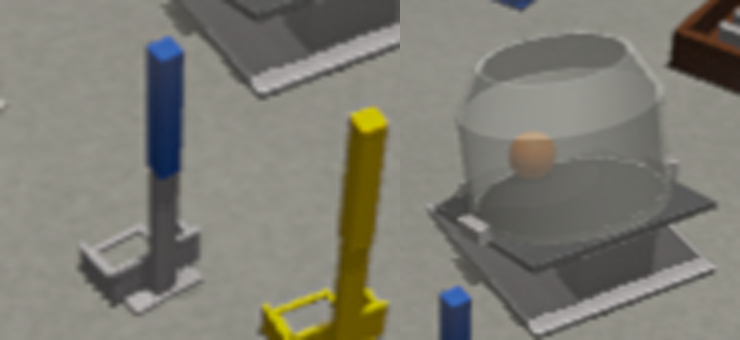

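Crop: the blue grip's top face is centred at about px (320.6,196.4) and the steel tray's lip runs from (305,231) to (323,237.5). The lip faces image-down, so world −x. The jar leans toward image left-down, and the ball lies against its down-left wall at (158,281).

Run:
```python
from h import *
o=ctrl.get_obs();print('tool axes\n',R.from_quat(np.roll(o['eef_rot'],-1)).as_matrix().round(3))
g=plane('top',[(320.6,196.4)],.170)[0];l=plane('top',[(305,231),(323,237.4)],.0025)
m=l.mean(0);print('grip',g,'lip',l,m,'len',np.linalg.norm((g-m)[:2])*1e3,'yaw grip-lip',np.degrees(np.arctan2(*(g-m)[1::-1])),'lip width',np.linalg.norm(l[1]-l[0]),'lip dir yaw',np.degrees(np.arctan2(*(l[0]-l[1])[1::-1])))
# side walls tops z=.02
w=plane('top',[(275+160/5,165+210/5),(275+130/5,165+300/5),(275+300/5,165+262/5)],.02);print('walls',w.round(4).tolist())
b=plane('top',[(158.2,281.1)],.042)[0];print('ball',b)
# plate edges (plate table-level bar): crop B scale .35
f=lambda x,y:(100+(x-400)*.35,180+y*.35)
e=plane('top',[f(590,55),f(785,152),f(680,370)],.008);print('plate',e.round(4).tolist(),[np.degrees(np.arctan2(*(e[i+1]-e[i])[1::-1])) for i in (0,1)])
rim=[f(*p) for p in [(432,240),(455,165),(525,117),(600,200),(612,270),(600,325),(530,357),(455,315)]]
oo,d=ray('top',rim)
J=b.copy();yaw=np.radians(-26)
for yaw in np.radians([-20,-26,-32]):
    X=np.array([np.cos(yaw),np.sin(yaw),0]);J=b+.0524*X;J[2]=0
    n=-.309*X+np.array([0,0,.951])
    for k in range(5):
        c0=J-.032*X+np.array([0,0,.136]);P=oo+d*(((c0-oo)@n)/(d@n))[:,None]
        ex=.951*X+np.array([0,0,.309]);ey=np.cross([0,0,1],X)
        a=np.c_[(P-c0)@ex,(P-c0)@ey];A=np.c_[2*a,np.ones(len(a))];s=np.linalg.lstsq(A,(a**2).sum(1),rcond=None)[0]
        if k==0: print('from ball: centre offset',s[:2]*1e3)
        J=J+(s[0]*X+s[1]*ey)*1.0
    r=np.sqrt(s[2]+s[0]**2+s[1]**2)
    print(np.degrees(yaw),'J',J.round(4),'r',r*1e3,'ball-J yaw',np.degrees(np.arctan2(*(J-b)[1::-1])),np.linalg.norm((J-b)[:2]),'res',(np.hypot(*(a-s[:2]).T)*1e3-r*1e3).round(1))
dt=np.load('top0.npy');print(dt[200:310:10,100:220:10].round(3))
```

```text
tool axes
 [[-0.001  0.428  0.904]
 [-0.001  0.904 -0.428]
 [-1.    -0.002 -0.   ]]
grip [ 0.67045261 -0.01997081  0.17      ] lip [[ 0.63424579  0.01114947  0.0025    ]
 [ 0.62320238 -0.02046636  0.0025    ]] [ 0.62872408 -0.00465845  0.0025    ] len 44.4492792753008 yaw grip-lip -20.150709855413144 lip width 0.03348906330450909 lip dir yaw 70.74568666378451
walls [[0.6743, 0.0071, 0.02], [0.6433, 0.0171, 0.02], [0.6566, -0.0411, 0.02]]
ball [0.54571731 0.25545382 0.042     ]
plate [[0.689, 0.2571, 0.008], [0.6293, 0.1339, 0.008], [0.4957, 0.1966, 0.008]] [np.float64(-115.81768807428477), np.float64(154.85605367564054)]
from ball: centre offset [ 9.97724982 -3.04574209]
-20.0 J [0.6028 0.2327 0.    ] r 57.04800337184253 ball-J yaw -21.70319914324002 0.0614499129787608 res [-6.4 -4.9 10.6 -4.8 -6.4  1.3  5.9  2.3]
from ball: centre offset [10.12372994  0.1960769 ]
-26.0 J [0.6015 0.2298 0.    ] r 57.38181473279173 ball-J yaw -24.715416636392636 0.06144392891820067 res [-5.9 -5.  10.1 -4.4 -5.9  1.2  5.3  2.5]
from ball: centre offset [9.89872096 3.460994  ]
-32.0 J [0.6    0.2269 0. 
[... 247 characters left out ...]
0.8   0.8   0.806 0.803]
 [0.807 0.806 0.809 0.808 0.806 0.683 0.69  0.702 0.717 0.738 0.798 0.798]
 [0.808 0.806 0.806 0.673 0.665 0.663 0.667 0.672 0.689 0.711 0.734 0.745]
 [0.806 0.806 0.666 0.74  0.766 0.651 0.658 0.664 0.671 0.692 0.718 0.75 ]
 [0.803 0.805 0.717 0.75  0.77  0.766 0.763 0.657 0.668 0.68  0.709 0.741]
 [0.805 0.807 0.722 0.751 0.773 0.774 0.767 0.654 0.663 0.675 0.706 0.74 ]
 [0.803 0.671 0.72  0.744 0.772 0.775 0.771 0.77  0.665 0.678 0.705 0.755]
 [0.802 0.804 0.712 0.735 0.754 0.746 0.743 0.775 0.669 0.683 0.721 0.756]
 [0.805 0.801 0.679 0.723 0.74  0.757 0.747 0.664 0.681 0.698 0.775 0.799]
 [0.803 0.804 0.802 0.679 0.717 0.727 0.672 0.684 0.697 0.781 0.782 0.797]]
```

```bash
cat >> h.py <<'E'
def cloud(n,d,roi):
    x0,y0,x1,y1=roi;u,v=np.meshgrid(np.arange(x0,x1),np.arange(y0,y1));z=d[y0:y1,x0:x1].ravel()
    o,r=ray(n,np.c_[u.ravel(),v.ravel()]);k=z>0
    return (o+r*z[:,None])[k]
def jarframe(P,J,yaw):   # world -> (radial x', y, axial) tilted frame, origin at underside centre
    X=np.array([np.cos(yaw),np.sin(yaw),0]);Y=np.array([-np.sin(yaw),np.cos(yaw),0]);Z=np.array([0,0,1.])
    c=np.array([J[0],J[1],.036]);a=np.radians(18);A=-np.sin(a)*X+np.cos(a)*Z;E=np.cos(a)*X+np.sin(a)*Z
    return (P-c)@np.c_[E,Y,A]
E
python3 - <<'E'
from h import *
from scipy.optimize import least_squares
dt=np.load('top0.npy');ds=np.load('scene0.npy')
C={'top':cloud('top',dt,(100,190,240,315)),'scene':cloud('scene',ds,(325,115,425,215))}
yaw=np.radians(-25.5);J0=np.array([.595,.232])
def prof(h):return np.interp(h,[0,.075,.105],[.069,.069,.052])
for n,P in list(C.items())+[('both',np.vstack(list(C.values())))]:
    q=jarframe(P,J0,yaw);r=np.hypot(q[:,0],q[:,1]);k=(q[:,2]>.02)&(q[:,2]<.103)&(abs(r-prof(q[:,2]))<.010)
    f=lambda p:(lambda q:np.hypot(q[:,0],q[:,1])-prof(q[:,2]))(jarframe(P[k],p[:2],p[2]))
    s=least_squares(f,[*J0,yaw],loss='soft_l1',f_scale=.002)
    print(n,k.sum(),s.x[:2].round(4),np.degrees(s.x[2]).round(1),'rms',np.sqrt((f(s.x)**2).mean())*1e3,'median',np.median(f(s.x))*1e3)
    J=s.x
t=np.load('top0i.npy')
b=plane('top',[(158.2,281.1)],.042)[0];print('ball in jar',jarframe(b,J[:2],J[2])*1e3)
bt=cloud('top',dt,(155,278,162,285));print('ball top z',np.median(bt[:,2]))
# blue grip top by depth
g=cloud('top',dt,(318,194,324,199));print('grip top',np.median(g,0))
E
```

```text
top 5158 [0.5934 0.2287] -28.5 rms 1.4011197584376531 median -0.6680537629608074
scene 2677 [0.5912 0.2302] -23.5 rms 1.9261772350941526 median -0.4209167521457835
both 7835 [0.5926 0.229 ] -27.9 rms 1.8211577815975328 median -0.6626612697614997
ball in jar [-49.37061669   1.45034201  22.35025912]
ball top z 0.05797653607032616
grip top [ 0.67107424 -0.01984144  0.17025893]
```

```bash
cat >> h.py <<'E'
def pose():
    o=ctrl.get_obs();return o['eef_pos'],R.from_quat(np.roll(o['eef_rot'],-1)).as_matrix(),o
def toolR(yaw,tilt=0.):  # scoop yaw, tilt of scoop z toward scoop -x (deg) -> tool rotation
    S=R.from_euler('zy',[yaw,-tilt],degrees=True).as_matrix()
    return np.c_[-S[:,2],S[:,1],S[:,0]]
def rel(pos,Rt,p=None,Rc=None):
    if p is None:p,Rc,_=pose()
    return np.r_[Rc.T@(np.array(pos)-p)*1e3,R.from_matrix(Rc.T@Rt).as_rotvec(degrees=True)].round(1)
E
python3 - <<'E'
from h import *
print(rel([.6708,-.0199,.26],toolR(-20)))
E
```

```text
[-2.930e+01 -3.052e+02  6.147e+02 -5.400e+00 -0.000e+00  1.000e-01]
```

Request:
step_arm:
  motion:
    - [-29,-76,154,-1.3,0,0.1,0]
    - [-29,-150,300,-2.6,0,0.1,0]
    - [-29,-225,450,-4,0,0.1,0]
    - [-29,-305,615,-5.4,0,0.1,0]
    - [-29,-305,615,-5.4,0,0.1,0]
    - [-29,-305,615,-5.4,0,0.1,0]
    - [-29,-305,615,-5.4,0,0.1,0]
    - [-29,-305,615,-5.4,0,0.1,0]
    - [-29,-305,615,-5.4,0,0.1,0]
    - [-29,-305,615,-5.4,0,0.1,0]

```text
time_s: 1.35
eef_pos: [0.6333, 0.0279, 0.2583]
eef_rot: [0.696, 0.123, 0.697, -0.122]
wrist_force: [0.9, 0.3, 0.3]
opening: 1.001
```

Request:
step_arm:
  motion:
    - [0,0,0,0,0,0,0]
    - [0,0,0,0,0,0,0]
    - [0,0,0,0,0,0,0]

```text
time_s: 1.72
eef_pos: [0.6318, 0.031, 0.2587]
eef_rot: [0.696, 0.123, 0.697, -0.121]
wrist_force: [0.5, -0.1, 0.5]
opening: 1.006
```

Run:
```python
from h import *
p,Rc,o=pose();im,d=ctrl.camera('wrist');cv2.imwrite('pics/w1.png',im[:,:,::-1]);np.save('w1d.npy',d);np.save('w1i.npy',im)
print(o['time_s'],p,rel([.6708,-.0199,.131],toolR(-20),p,Rc))
i=ctrl.camera_info('wrist');K=np.array([[i['fx'],0,i['cx']],[0,i['fy'],i['cy']],[0,0,1]])
m=cv2.inRange(cv2.cvtColor(im,cv2.COLOR_RGB2HSV),(100,120,40),(130,255,255));v,u=np.nonzero(m&(d>0).astype(np.uint8)*255)
q=cv2.undistortPoints(np.c_[u,v].astype(float).reshape(-1,1,2),K,np.array(i['dist_coeffs']))[:,0]
z=d[v,u];C=np.c_[q*z[:,None],z];H=i['hand_eye'];P=(C@H[:3,:3].T+H[:3,3])@Rc.T+p
t=P[(P[:,2]>.16)&(abs(P[:,0]-.67)<.04)];print(len(t),t.mean(0),'z pct',np.percentile(t[:,2],[5,50,95]))
k=t[:,2]>np.percentile(t[:,2],60)-.003;r=cv2.minAreaRect((t[k][:,:2]*1e3).astype(np.float32));print(r)
```

```text
1.725 [0.63180374 0.03095206 0.2586682 ] [ 1.276e+02 -3.480e+01  5.400e+01  1.000e-01 -0.000e+00 -1.000e-01]
406 [ 0.66758595 -0.01623283  0.16826446] z pct [0.16155308 0.16941246 0.17071701]
((668.8826293945312, -17.098573684692383), (12.840426445007324, 13.6654052734375), 72.30184936523438)
```

Request:
step_arm:
  motion:
    - [0,-17,27,0,0,0,0]
    - [0,-34,53,0,0,0,0]
    - [30,-34,53,0,0,0,0]
    - [60,-34,53,0,0,0,0]
    - [90,-34,53,0,0,0,0]
    - [115,-34,53,0,0,0,0]
    - [127,-34,53,0,0,0,0]
    - [127,-34,53,0,0,0,0]
    - [127,-34,53,0,0,0,0]

```text
time_s: 2.9
eef_pos: [0.6717, -0.02, 0.1333]
eef_rot: [0.697, 0.123, 0.695, -0.122]
wrist_force: [0.0, 0.8, 1.1]
opening: 1.005
```

Run:
```python
from h import *
p,Rc,o=pose();print(o['time_s'],p,o['wrist_force'],rel([.670,-.0185,.131],toolR(-20),p,Rc))
im,d=ctrl.camera('wrist');cv2.imwrite('pics/w2.png',im[:,:,::-1])
```

```text
2.9 [ 0.67165273 -0.02003564  0.13328945] [0.04264121 0.82960462 1.06841212] [ 2.3  0.9 -2.1  0.1  0.1 -0.1]
```

View pics/w2.png

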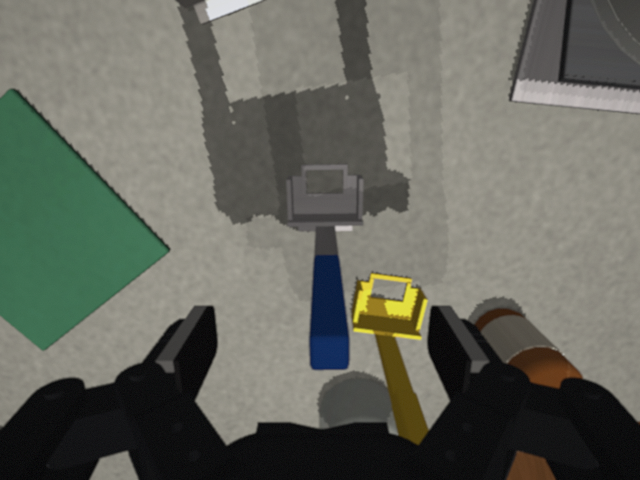

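The blue grip sits between the open jaws (px 330,310), aligned with them. The yellow one stands well behind at (390,310). Closing.

Request:
step_arm:
  motion:
    - [2,0,-2,0,0,0,0]
    - [2,0,-2,0,0,0,120]
    - [2,0,-2,0,0,0,255]
    - [2,0,-2,0,0,0,255]
    - [2,0,-2,0,0,0,255]
    - [2,0,-2,0,0,0,255]
    - [2,0,-2,0,0,0,255]
    - [2,0,-2,0,0,0,255]
    - [2,0,-2,0,0,0,255]

```text
time_s: 4.08
eef_pos: [0.6689, -0.0195, 0.1296]
eef_rot: [0.696, 0.123, 0.696, -0.122]
wrist_force: [0.5, -0.4, -1.1]
opening: 0.154
```

```bash
cat >> h.py <<'E'
# scoop origin in tool frame: tool x=-scoop z, y=scoop y, z=scoop x
def wcloud(p,Rc,roi=None):
    im,d=ctrl.camera('wrist');i=ctrl.camera_info('wrist');K=np.array([[i['fx'],0,i['cx']],[0,i['fy'],i['cy']],[0,0,1]])
    v,u=np.nonzero(d>0);q=cv2.undistortPoints(np.c_[u,v].astype(float).reshape(-1,1,2),K,np.array(i['dist_coeffs']))[:,0]
    z=d[v,u];H=i['hand_eye'];T=np.c_[q*z[:,None],z]@H[:3,:3].T+H[:3,3]
    return im,u,v,T,T@Rc.T+p
E
python3 - <<'E'
from h import *
p,Rc,o=pose();print(o['time_s'],p,o['wrist_force'],o['opening'],R.from_matrix(toolR(-20).T@Rc).as_rotvec(degrees=True))
im,u,v,T,P=wcloud(p,Rc);np.savez('w3.npz',im=im,u=u,v=v,T=T,P=P);cv2.imwrite('pics/w3.png',im[:,:,::-1])
m=cv2.inRange(cv2.cvtColor(im,cv2.COLOR_RGB2HSV),(100,120,40),(130,255,255))[v,u]>0
B=T[m];print('blue tool frame mm',np.percentile(B*1e3,[2,50,98],axis=0).round(1))
# tray: points not blue, within tool x 100..140, |y|<35, |z|<60
k=~m&(T[:,0]>.095)&(P[:,2]>.006)&(abs(T[:,1])<.035)&(abs(T[:,2])<.06);print('tray',np.percentile(T[k]*1e3,[1,50,99],axis=0).round(1),k.sum())
E
```

```text
4.075 [ 0.6688684  -0.01952481  0.12962155] [ 0.49918793 -0.39233556 -1.13054792] 0.15366821572336195 [-0.02877587  0.00614115  0.09506625]
blue tool frame mm [[-41.1  -7.3  -7.2]
 [-28.9  -0.8  -6.4]
 [ 32.1   5.8   5.1]]
tray [[ 96.4 -27.4 -35.9]
 [109.3   1.5  -6.9]
 [123.   30.7  54.2]] 1554
```

Grip OK (opening 13 mm, front face of grip at tool z ≈ −7, so centred). Now plan the lift and insertion poses.

```bash
cat >> h.py <<'E'
JX,JY,JYAW=.5925,.2295,-27.
OFF=np.array([.0185,0,.1296])  # TCP in scoop frame
def scoop_to_tcp(pos,yaw,tilt):
    Rt=toolR(yaw,tilt);S=np.c_[Rt[:,2],Rt[:,1],-Rt[:,0]];return np.array(pos)+S@OFF,Rt
def jpos(e,y,a):
    yaw=np.radians(JYAW);X=np.array([np.cos(yaw),np.sin(yaw),0]);Y=np.array([-np.sin(yaw),np.cos(yaw),0]);Z=np.array([0,0,1.]);t=np.radians(18)
    return np.array([JX,JY,.036])+(e*(np.cos(t)*X+np.sin(t)*Z)+y*Y+a*(-np.sin(t)*X+np.cos(t)*Z))/1e3
def jrel(e,y,a,tilt=20.,p=None,Rc=None):
    return rel(*scoop_to_tcp(jpos(e,y,a),JYAW,tilt),p,Rc)
def scoop_now(p,Rc):
    S=np.c_[Rc[:,2],Rc[:,1],-Rc[:,0]];pos=p-S@OFF;return jarframe(pos,[JX,JY],np.radians(JYAW))*1e3,pos
E
python3 - <<'E'
from h import *
p,Rc,o=pose()
for s in [(4,0,150),(4,0,8)]: print(scoop_to_tcp(jpos(*s),JYAW,20)[0],jrel(*s,20,p,Rc))
E
```

```text
[0.52575289 0.24041771 0.30731644] [-177.3  195.7 -223.3    6.9  -18.4    7.9]
[0.56485063 0.22049642 0.17226641] [ -42.3  190.1 -179.7    6.9  -18.4    7.9]
```

```bash
sed -i "s/from_euler('zy'/from_euler('ZY'/" h.py
python3 - <<'E'
from h import *
p,Rc,o=pose()
for s in [(4,0,150),(4,0,8)]: print(scoop_to_tcp(jpos(*s),JYAW,20)[0],jrel(*s,20,p,Rc))
print(rel([p[0],p[1],.33],toolR(-20),p,Rc))
E
```

```text
[0.53058412 0.26104772 0.30800608] [-178.   216.8 -225.8    6.9  -20.    -1.3]
[0.56968185 0.24112643 0.17295606] [ -43.   211.2 -182.2    6.9  -20.    -1.3]
[-2.004e+02  3.000e-01 -0.000e+00  0.000e+00 -0.000e+00 -1.000e-01]
```

Request:
step_arm:
  motion:
    - [-8,0,0,0,0,0,255]
    - [-30,0,0,0,0,0,255]
    - [-65,0,0,0,0,0,255]
    - [-105,0,0,0,0,0,255]
    - [-145,0,0,0,0,0,255]
    - [-180,0,0,0,0,0,255]
    - [-200,0,0,0,0,0,255]
    - [-200,0,0,0,0,0,255]
    - [-200,0,0,0,0,0,255]

```text
time_s: 5.25
eef_pos: [0.6681, -0.0197, 0.3277]
eef_rot: [0.695, 0.123, 0.697, -0.122]
wrist_force: [-0.3, 0.4, -1.6]
opening: 0.156
```

Run:
```python
from h import *
p,Rc,o=pose();print(o['time_s'],p,o['wrist_force'],o['opening'],jrel(4,0,150,20,p,Rc))
```

```text
5.25 [ 0.66812846 -0.01973723  0.32769878] [-0.32440613  0.35028306 -1.55973907] 0.15568391196977227 [  20.6  216.9 -225.1    6.9  -20.1   -1.3]
```

Request:
step_arm:
  motion:
    - [0,30,-32,1,-2.8,-0.2,255]
    - [2,60,-62,1.9,-5.6,-0.4,255]
    - [5,90,-93,2.9,-8.4,-0.6,255]
    - [9,120,-124,3.8,-11.2,-0.8,255]
    - [13,150,-155,4.8,-14,-1,255]
    - [17,180,-186,5.8,-16.8,-1.1,255]
    - [20,205,-212,6.5,-19,-1.2,255]
    - [21,217,-225,6.9,-20,-1.3,255]
    - [21,217,-225,6.9,-20,-1.3,255]
    - [21,217,-225,6.9,-20,-1.3,255]

```text
time_s: 6.5
eef_pos: [0.5313, 0.2604, 0.3079]
eef_rot: [0.796, 0.133, 0.558, -0.191]
wrist_force: [0.7, -1.2, -1.3]
opening: 0.156
```

Run:
```python
from h import *
p,Rc,o=pose();print(o['time_s'],p,o['wrist_force'],o['opening'],jrel(4,0,150,20,p,Rc),scoop_now(p,Rc))
im,d=ctrl.camera('scene');t,dt=ctrl.camera('top')
A=im[90:240,300:450];cv2.imwrite('pics/c3.png',np.hstack([cv2.resize(A,(400,400),interpolation=2),cv2.resize(t[180:320,90:230],(400,400),interpolation=2)])[:,:,::-1])
# jar cloud from wrist
im,u,v,T,P=wcloud(p,Rc);cv2.imwrite('pics/w4.png',im[:,:,::-1])
q=jarframe(P,[JX,JY],np.radians(JYAW));r=np.hypot(q[:,0],q[:,1])
k=(q[:,2]>.095)&(q[:,2]<.112)&(r>.04)&(r<.062);print('rim pts',k.sum(),np.percentile(q[k][:,2],[50,90,99]))
k=(q[:,2]>.02)&(q[:,2]<.103)&(abs(r-np.interp(q[:,2],[0,.075,.105],[.069,.069,.052]))<.010);print(k.sum())
from scipy.optimize import least_squares
f=lambda s:(lambda q:np.hypot(q[:,0],q[:,1])-np.interp(q[:,2],[0,.075,.105],[.069,.069,.052]))(jarframe(P[k],s[:2],np.radians(JYAW)))
s=least_squares(f,[JX,JY],loss='soft_l1',f_scale=.002);print(s.x,np.median(f(s.x)))
```

```text
6.5 [0.53128646 0.26043064 0.30788713] [ 0.67697142 -1.24879865 -1.26505814] 0.15555073498420333 [-0.4  0.2 -0.8  0.1 -0.1  0.1] (array([  4.69924178,  -0.38774759, 149.62054719]), array([0.55511015, 0.2481159 , 0.17974974]))
rim pts 2839 [0.10279665 0.10549072 0.10646948]
5650
[0.59074768 0.23174858] 8.447604010113074e-05
```

View pics/c3.png

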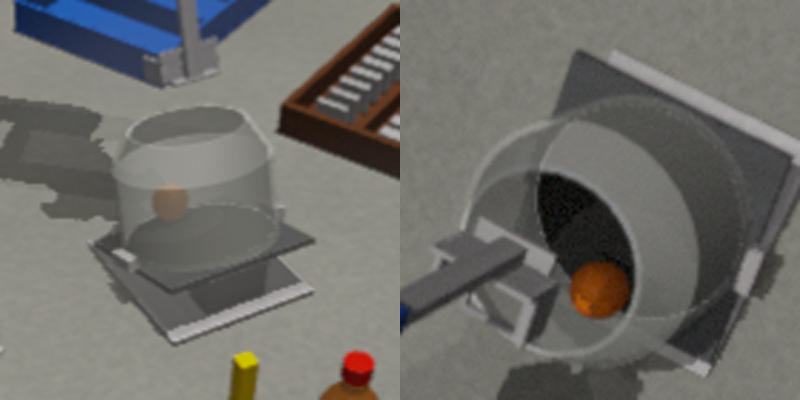

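```bash
sed -i 's/^JX,JY,JYAW=.*/JX,JY,JYAW=.5917,.2303,-27./' h.py
python3 - <<'E'
from h import *
p,Rc,o=pose();print(scoop_now(p,Rc)[0])
for a in (150,110,60,14): print(a,jrel(4,0,a,20,p,Rc))
E
```

```text
[  6.82649736  -0.68874363 149.89317451]
150 [-0.2  0.7 -2.8 -0.  -0.   0. ]
110 [39.8  0.7 -4.2 -0.  -0.   0. ]
60 [89.7  0.7 -6.  -0.  -0.   0. ]
14 [135.7   0.7  -7.6  -0.   -0.    0. ]
```

Request:
step_arm:
  motion:
    - [10,1,-3,0,0,0,255]
    - [25,1,-3.5,0,0,0,255]
    - [40,1,-4,0,0,0,255]
    - [55,1,-5,0,0,0,255]
    - [70,1,-5.5,0,0,0,255]
    - [85,1,-6,0,0,0,255]
    - [100,1,-6.5,0,0,0,255]
    - [115,1,-7,0,0,0,255]
    - [125,1,-7,0,0,0,255]
    - [125,1,-7,0,0,0,255]

```text
time_s: 7.9
eef_pos: [0.5639, 0.2451, 0.1881]
eef_rot: [0.796, 0.133, 0.558, -0.191]
wrist_force: [0.7, 0.8, -0.7]
opening: 0.155
```

Run:
```python
from h import *
p,Rc,o=pose();print(o['time_s'],o['wrist_force'],o['torque'],o['opening'],scoop_now(p,Rc)[0])
for a in (14,8,5): print(a,jrel(4,0,a,20,p,Rc))
t,dt=ctrl.camera('scene');w,_=ctrl.camera('wrist')
cv2.imwrite('pics/c4.png',np.hstack([cv2.resize(t[100:220,325:425],(400,480),interpolation=2),cv2.resize(w[60:420],(400,480)[:1]+(480,))])[:,:,::-1])
```

```text
7.9 [ 0.69074936  0.79156351 -0.66931781] [ 0.14664117  0.21802669 -0.01481983] 0.1547079736294136 [ 2.96728342  0.50247641 24.25406369]
14 [10.3 -0.6  0.6  0.  -0.   0. ]
8 [16.3 -0.6  0.4  0.  -0.   0. ]
5 [19.3 -0.6  0.3  0.  -0.   0. ]
```

View pics/c4.png

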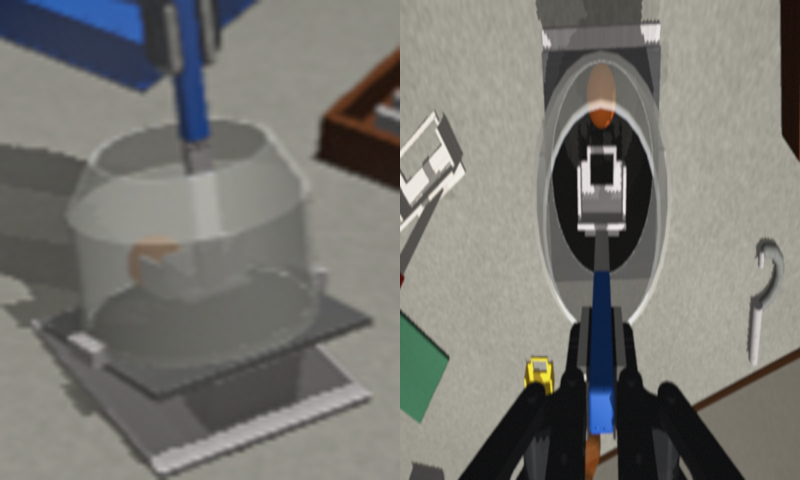

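The scoop is inside the jar, its lip pointing straight at the ball (wrist view: lip ~(602,150), ball ~(602,95)). Seeking the floor.

Request:
step_arm:
  motion:
    - [5,-0.5,0.5,0,0,0,255]
    - [10,-0.5,0.5,0,0,0,255]
    - [14,-0.5,0.5,0,0,0,255]
    - [16,-0.5,0.5,0,0,0,255]
    - [16,-0.5,0.5,0,0,0,255]

```text
time_s: 8.62
eef_pos: [0.5692, 0.2423, 0.1742]
eef_rot: [0.797, 0.134, 0.558, -0.191]
wrist_force: [-0.6, 0.2, -1.8]
opening: 0.154
```

Request:
step_arm:
  motion:
    - [1,0,0,0,0,0,255]
    - [1,0,0,0,0,0,255]

```text
time_s: 8.88
eef_pos: [0.5696, 0.2422, 0.1735]
eef_rot: [0.797, 0.134, 0.558, -0.191]
wrist_force: [0.2, -0.2, -0.3]
opening: 0.151
```

Request:
step_arm:
  motion:
    - [1,0,0,0,0,0,255]
    - [1,0,0,0,0,0,255]

```text
time_s: 9.12
eef_pos: [0.5699, 0.242, 0.1725]
eef_rot: [0.797, 0.134, 0.558, -0.191]
wrist_force: [-0.0, -0.6, -1.0]
opening: 0.153
```

Run:
```python
from h import *
p,Rc,o=pose();print(o['time_s'],o['wrist_force'],o['torque'],o['opening'],scoop_now(p,Rc)[0])
```

```text
9.125 [-0.03316776 -0.60561939 -1.0414373 ] [0.1227413  0.25182801 0.00274755] 0.1530392506719806 [4.6976134  0.61256401 7.25528869]
```

Request:
step_arm:
  motion:
    - [1,0,0,0,0,0,255]
    - [1,0,0,0,0,0,255]

```text
time_s: 9.38
eef_pos: [0.5702, 0.2418, 0.1714]
eef_rot: [0.797, 0.134, 0.558, -0.191]
wrist_force: [0.0, -0.2, -1.2]
opening: 0.154
```

Request:
step_arm:
  motion:
    - [1,0,0,0,0,0,255]
    - [1,0,0,0,0,0,255]

```text
time_s: 9.62
eef_pos: [0.5707, 0.2418, 0.1712]
eef_rot: [0.797, 0.134, 0.557, -0.191]
wrist_force: [-1.0, -0.0, 3.4]
opening: 0.156
```

Request:
step_arm:
  motion:
    - [1,0,0,0,0,0,255]
    - [1,0,0,0,0,0,255]

```text
time_s: 9.88
eef_pos: [0.5713, 0.2418, 0.1711]
eef_rot: [0.797, 0.134, 0.557, -0.191]
wrist_force: [-4.3, -0.2, 7.9]
opening: 0.152
```

Floor contact at a ≈ 6 mm, as predicted. Easing off 0.7 mm and sliding toward the ball.

Request:
step_arm:
  motion:
    - [-0.7,0,0,0,0,0,255]
    - [-0.8,0,-4,0,0,0,255]
    - [-1,0,-8,0,0,0,255]
    - [-1.1,0,-12,0,0,0,255]
    - [-1.2,0,-15,0,0,0,255]
    - [-1.3,0,-18,0,0,0,255]
    - [-1.3,0,-18,0,0,0,255]

```text
time_s: 10.75
eef_pos: [0.556, 0.25, 0.1658]
eef_rot: [0.797, 0.134, 0.557, -0.19]
wrist_force: [0.3, 0.4, 6.8]
opening: 0.158
```

Run:
```python
from h import *
p,Rc,o=pose();print(o['time_s'],o['wrist_force'],o['torque'],o['opening'],scoop_now(p,Rc)[0],jrel(-36,0,6,20,p,Rc))
```

```text
10.75 [0.28998018 0.40893067 6.84967364] [ 0.05882897 -0.09636725 -0.00012876] 0.1580828816265175 [-12.36735143   1.70868427   5.8317397 ] [ -1.   -1.4 -23.3   0.    0.1  -0.1]
```

Request:
step_arm:
  motion:
    - [-0.2,0,-3,0,0,0,255]
    - [-0.3,0,-6,0,0,0,255]
    - [-0.4,0,-9,0,0,0,255]
    - [-0.5,0,-12,0,0,0,255]
    - [-0.6,-0.5,-15,0,0,0,255]
    - [-0.7,-0.5,-18,0,0,0,255]
    - [-0.7,-0.5,-18,0,0,0,255]

```text
time_s: 11.62
eef_pos: [0.5404, 0.2573, 0.1602]
eef_rot: [0.797, 0.134, 0.557, -0.19]
wrist_force: [-0.9, 0.2, 8.2]
opening: 0.156
```

```bash
cat > look.py <<'E'
from h import *
import sys
p,Rc,o=pose();print(o['time_s'],o['wrist_force'],o['torque'],o['opening'],scoop_now(p,Rc)[0])
im,u,v,T,P=wcloud(p,Rc);cv2.imwrite(f'pics/{sys.argv[1]}.png',im[:,:,::-1])
h=cv2.cvtColor(im,cv2.COLOR_RGB2HSV);m=cv2.inRange(h,(4,130,60),(20,255,255));k=m[v,u]>0
# ball in scoop frame; restrict near scoop
S=np.c_[T[:,2],T[:,1],-T[:,0]]+OFF
k&=(abs(S[:,1])<.04)&(abs(S[:,0])<.09)&(S[:,2]>-.02)&(S[:,2]<.06)
B=S[k]
if len(B)>50:
    lo,hi=np.percentile(B,[3,97],axis=0);print(len(B),'ball pts scoop frame mm',(lo*1e3).round(1),(hi*1e3).round(1))
    # sphere fit with r=17
    from scipy.optimize import least_squares
    s=least_squares(lambda c:np.linalg.norm(B-c,axis=1)-.017,B.mean(0)-[0,0,.01],loss='soft_l1',f_scale=.001);print('ball centre',(s.x*1e3).round(1),'med res',np.median(abs(s.fun))*1e3)
E
python3 look.py w5
```

```text
11.625 [-0.8876794   0.15623464  8.18088438] [-0.04928054 -0.23377102 -0.03445249] 0.1558837732840368 [-30.52450083   1.0658538    5.8299804 ]
```

```bash
cat > comb.py <<'E'
from h import *
import sys
w,_=ctrl.camera('wrist');t,_=ctrl.camera('top');s,_=ctrl.camera('scene')
W=cv2.resize(w[80:330,220:420],(320,400),interpolation=2);A=cv2.resize(t[210:310,105:205],(400,400)[:1]+(400,),interpolation=2);B=cv2.resize(s[110:220,325:425],(364,400),interpolation=2)
cv2.imwrite(f'pics/{sys.argv[1]}.png',cv2.resize(np.hstack([W,A,B]),(800,295))[:,:,::-1])
E
python3 comb.py c5
```

```text
(no output)
```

View pics/c5.png

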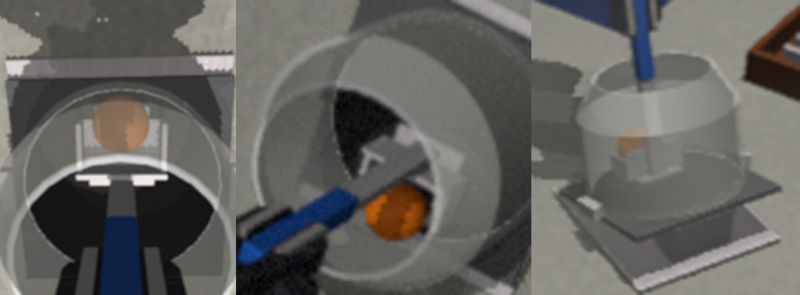

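The ball is between the scoop's side walls (wrist crop ~(120,122)), riding at the lip/slot. I'll push a little further.

Request:
step_arm:
  motion:
    - [-0.1,0,-2,0,0,0,255]
    - [-0.2,0,-4,0,0,0,255]
    - [-0.2,0,-5,0,0,0,255]
    - [-0.2,0,-5,0,0,0,255]

```text
time_s: 12.32
eef_pos: [0.5365, 0.2593, 0.1589]
eef_rot: [0.797, 0.134, 0.557, -0.19]
wrist_force: [1.7, 0.1, 8.6]
opening: 0.154
```

```bash
cat > ball.py <<'E'
from h import *
p,Rc,o=pose();print(o['time_s'],o['wrist_force'],o['torque'],o['opening'],scoop_now(p,Rc))
im,_=ctrl.camera('wrist');i=ctrl.camera_info('wrist');K=np.array([[i['fx'],0,i['cx']],[0,i['fy'],i['cy']],[0,0,1]])
h=cv2.cvtColor(im,cv2.COLOR_RGB2HSV);m=cv2.inRange(h,(4,70,60),(20,255,255));m[:100]=0;m[:,:230]=0;m[:,410:]=0;m[340:]=0
c=max(cv2.findContours(m,0,2)[0],key=cv2.contourArea);(u,v),r=cv2.minEnclosingCircle(c);print('px',u,v,r,cv2.contourArea(c))
q=np.r_[cv2.undistortPoints(np.array([[[u,v]]]),K,np.array(i['dist_coeffs']))[0,0],1];H=i['hand_eye'];d=H[:3,:3]@q;t=H[:3,3]
S=lambda T:np.array([T[2],T[1],-T[0]])+OFF
for z in (.017,.0195):   # centre at height z in scoop frame
    k=(OFF[2]-z-t[0])/d[0];print(z,(S(t+k*d)*1e3).round(1),'depth',k)
E
python3 ball.py
```

```text
12.325 [1.72862114 0.09129174 8.56749934] [-0.22500568 -0.49624596  0.01934603] 0.15443388224393917 (array([-35.00711188,   1.0232104 ,   5.91330001]), array([0.56087144, 0.24715631, 0.03080609]))
px 321.7956848144531 190.21243286132812 23.78879165649414 1641.5
0.017 [-12.8  -0.9  17. ] depth 0.2574744470342083
0.0195 [-13.2  -0.9  19.5] depth 0.2549518325340629
```

Ball centre comes out at x −12.8, y −0.9 in the scoop frame with the apparent size right, so it is seated in the slot. Lift slightly, then right the scoop in the jar.

Run:
```python
from h import *
p,Rc,o=pose()
for s in [(-35,1,14,20),(-34.5,1,15,17.5),(-34,.5,16,15),(-33,0,17,10)]: print(s,jrel(*s,p,Rc))
```

```text
(-35, 1, 14, 20) [-8.   0.3  0.6  0.   0.1 -0.1]
(-34.5, 1, 15, 17.5) [-8.1  0.3  6.8  0.   2.6 -0.1]
(-34, 0.5, 16, 15) [-7.9 -0.2 12.9  0.   5.1 -0.1]
(-33, 0, 17, 10) [-5.7 -0.8 24.9  0.  10.1 -0.1]
```

Request:
step_arm:
  motion:
    - [-2,0,0,0,0,0,255]
    - [-5,0,0.3,0,0,0,255]
    - [-8,0,0.6,0,0,0,255]
    - [-8.1,0,3.7,0,1.3,0,255]
    - [-8.1,0,6.8,0,2.6,0,255]
    - [-8,0,9.8,0,3.9,0,255]
    - [-7.9,0,12.9,0,5.1,0,255]
    - [-7.2,0,16.9,0,6.8,0,255]
    - [-6.5,-0.4,20.9,0,8.5,0,255]
    - [-5.7,-0.8,24.9,0,10.1,0,255]

```text
time_s: 13.62
eef_pos: [0.5547, 0.2483, 0.1716]
eef_rot: [0.744, 0.15, 0.626, -0.178]
wrist_force: [0.6, 0.3, -1.7]
opening: 0.155
```

Request:
step_arm:
  motion:
    - [0,0,0,0,0,0,255]
    - [0,0,0,0,0,0,255]

```text
time_s: 13.88
eef_pos: [0.5541, 0.2484, 0.1714]
eef_rot: [0.744, 0.15, 0.626, -0.178]
wrist_force: [-0.1, 0.2, -1.9]
opening: 0.152
```

```bash
python3 ball.py
python3 - <<'E'
from h import *
p,Rc,o=pose();print(np.degrees(np.arccos(-Rc[2,0])))
for s in [(-33,0,17,10),(-5,0,22,10),(-5,0,60,10),(-5,0,150,10)]: print(s,jrel(*s,p,Rc))
E
```

```text
13.875 [-0.14769212  0.20832766 -1.90877632] [ 0.09064321  0.09230814 -0.00974279] 0.15244700164035205 (array([-34.39256829,  -0.88903043,  15.9126097 ]), array([0.55777089, 0.24658996, 0.0405059 ]))
px 322.5666809082031 192.5 22.70480728149414 899.5
0.017 [-11.1  -0.3  17. ] depth 0.2579839259205691
0.0195 [-11.6  -0.3  19.5] depth 0.2554563799777859
9.908646461388155
(-33, 0, 17, 10) [-1.3  0.8  1.2  0.  -0.1 -0. ]
(-5, 0, 22, 10) [-10.2   0.8  28.2   0.   -0.1  -0. ]
(-5, 0, 60, 10) [-47.8   0.8  22.8   0.   -0.1  -0. ]
(-5, 0, 150, 10) [-1.369e+02  9.000e-01  1.020e+01  0.000e+00 -1.000e-01 -0.000e+00]
```

Ball still seated (x ≈ −11) and the tilt is 10°. Now slide back to the jar axis and lift.

Request:
step_arm:
  motion:
    - [-2.5,0,1.5,0,0,0,255]
    - [-4,0,5,0,0,0,255]
    - [-5,0,9,0,0,0,255]
    - [-6,0.5,13,0,0,0,255]
    - [-7,0.8,17,0,0,0,255]
    - [-8,0.8,21,0,0,0,255]
    - [-9,0.8,24.5,0,0,0,255]
    - [-10,0.8,27,0,0,0,255]
    - [-10,0.8,28,0,0,0,255]
    - [-10,0.8,28,0,0,0,255]

```text
time_s: 15.18
eef_pos: [0.5778, 0.2375, 0.1863]
eef_rot: [0.745, 0.15, 0.626, -0.178]
wrist_force: [0.9, 0.3, -1.1]
opening: 0.154
```

```bash
python3 ball.py
python3 - <<'E'
from h import *
p,Rc,o=pose()
for s in [(-5,0,60,10),(-5,0,100,10),(-5,0,165,10)]: print(s,jrel(*s,p,Rc))
E
```

```text
15.175 [ 0.90522942  0.26856052 -1.07505714] [0.06722551 0.14116077 0.0227867 ] 0.15392502654994863 (array([-5.01526387,  0.1101214 , 22.02975813]), array([0.58143448, 0.23565413, 0.05540174]))
px 322.0 189.5 24.824481964111328 1740.5
0.017 [-13.3  -0.7  17. ] depth 0.2573245344667556
0.0195 [-13.7  -0.7  19.5] depth 0.2548034503358727
(-5, 0, 60, 10) [-37.7  -0.   -5.4   0.   -0.1  -0. ]
(-5, 0, 100, 10) [-77.3  -0.  -11.    0.   -0.1  -0. ]
(-5, 0, 165, 10) [-1.416e+02  0.000e+00 -2.010e+01  0.000e+00 -1.000e-01 -0.000e+00]
```

Request:
step_arm:
  motion:
    - [-4,0,-0.5,0,0,0,255]
    - [-13,0,-2,0,0,0,255]
    - [-24,0,-3.5,0,0,0,255]
    - [-37,0,-5.4,0,0,0,255]
    - [-50,0,-7,0,0,0,255]
    - [-63,0,-9,0,0,0,255]
    - [-77,0,-11,0,0,0,255]
    - [-91,0,-13,0,0,0,255]
    - [-105,0,-15,0,0,0,255]
    - [-118,0,-17,0,0,0,255]

```text
time_s: 16.48
eef_pos: [0.5445, 0.2544, 0.3006]
eef_rot: [0.745, 0.15, 0.625, -0.178]
wrist_force: [-0.1, -0.6, -2.3]
opening: 0.153
```

Request:
step_arm:
  motion:
    - [-10,0,-1.5,0,0,0,255]
    - [-24,0,-3,0,0,0,255]
    - [-40,0,-5,0,0,0,255]
    - [-55,0,-5,0,0,0,255]
    - [-65,0,-5,0,0,0,255]
    - [-70,0,-5,0,0,0,255]
    - [-70,0,-5,0,0,0,255]
    - [-70,0,-5,0,0,0,255]

```text
time_s: 17.48
eef_pos: [0.5293, 0.2618, 0.3669]
eef_rot: [0.744, 0.15, 0.626, -0.179]
wrist_force: [-0.2, 0.1, -2.1]
opening: 0.158
```

```bash
python3 ball.py
python3 - <<'E'
from h import *
p,Rc,o=pose()
# mat centre; keep yaw first, straighten, then go
MX,MY=.6007,-.2333
for nm,s in {'upright here':(scoop_now(p,Rc)[1],-27,0),'over mat':([MX,MY,.20],-27,0),'low':([MX,MY,.03],-27,0)}.items():
    print(nm,scoop_to_tcp(*s)[0],rel(*scoop_to_tcp(*s),p,Rc))
E
```

```text
17.475 [-0.17687945  0.14948857 -2.0679446 ] [0.08529294 0.1573243  0.05524985] 0.1581347227721218 (array([ -0.80712694,  -0.30830341, 210.63624973]), array([0.5328803 , 0.25992412, 0.23607756]))
px 321.1905517578125 189.52598571777344 24.739076614379883 1748.0
0.017 [-13.2  -1.3  17. ] depth 0.25732942962399497
0.0195 [-13.7  -1.3  19.5] depth 0.2548082910729255
upright here [0.54931109 0.25149963 0.36559482] [ 5.1 -0.1 21.9  0.   9.9  0. ]
over mat [ 0.61718362 -0.24169882  0.3296    ] [  89.5 -408.9  295.6    0.     9.9    0. ]
low [ 0.61718362 -0.24169882  0.1596    ] [ 257.  -408.8  266.5    0.     9.9    0. ]
```

Request:
step_arm:
  motion:
    - [0.6,0,2.8,0,1.2,0,255]
    - [1.2,0,5.5,0,2.5,0,255]
    - [1.9,0,8.2,0,3.7,0,255]
    - [2.5,0,11,0,5,0,255]
    - [3.2,0,13.8,0,6.2,0,255]
    - [3.9,0,16.5,0,7.5,0,255]
    - [4.5,0,19.2,0,8.7,0,255]
    - [5,0,21.5,0,9.7,0,255]
    - [5,0,21.9,0,9.9,0,255]
    - [5,0,21.9,0,9.9,0,255]

```text
time_s: 18.77
eef_pos: [0.5495, 0.2518, 0.3665]
eef_rot: [0.688, 0.165, 0.687, -0.165]
wrist_force: [0.6, -0.0, -2.2]
opening: 0.152
```

Run:
```python
from h import *
p,Rc,o=pose();print(p,o['time_s'])
print(rel(*scoop_to_tcp([.6007,-.2333,.20],-27,0),p,Rc))
```

```text
[0.54954047 0.2518032  0.3664881 ] 18.775
[  36.9 -409.2  284.     0.     0.    -0. ]
```

Request:
step_arm:
  motion:
    - [0.4,-5,3.5,0,0,0,255]
    - [1.5,-16,11,0,0,0,255]
    - [3,-33,23,0,0,0,255]
    - [5,-53,37,0,0,0,255]
    - [7,-78,54,0,0,0,255]
    - [10,-106,74,0,0,0,255]
    - [12,-135,94,0,0,0,255]
    - [15,-168,116,0,0,0,255]
    - [18,-200,139,0,0,0,255]
    - [21,-233,162,0,0,0,255]

```text
time_s: 20.02
eef_pos: [0.588, -0.032, 0.3455]
eef_rot: [0.688, 0.165, 0.687, -0.165]
wrist_force: [0.1, 0.1, -1.8]
opening: 0.157
```

Request:
step_arm:
  motion:
    - [3,-31,22,0,0,0,255]
    - [6,-61,42,0,0,0,255]
    - [8,-90,62,0,0,0,255]
    - [10,-114,80,0,0,0,255]
    - [12,-135,94,0,0,0,255]
    - [14,-152,105,0,0,0,255]
    - [15,-164,114,0,0,0,255]
    - [16,-172,119,0,0,0,255]
    - [16,-176,122,0,0,0,255]
    - [16,-176,122,0,0,0,255]

```text
time_s: 21.28
eef_pos: [0.6174, -0.2413, 0.3295]
eef_rot: [0.688, 0.165, 0.687, -0.165]
wrist_force: [0.1, 0.2, -1.3]
opening: 0.155
```

```bash
python3 ball.py
python3 - <<'E'
from h import *
p,Rc,o=pose();print(p,o['time_s'],'tilt',np.degrees(np.arccos(-Rc[2,0])))
for z in (.03,.012,.006):print(rel(*scoop_to_tcp([.6007,-.2333,z],-27,0),p,Rc))
E
```

```text
21.275 [ 0.06788599  0.18479214 -1.27999977] [ 0.03893618 -0.02516404  0.02338256] 0.15475765566210595 (array([ 258.51319384, -408.48420719,   88.37193441]), array([ 0.60098351, -0.23288273,  0.19993167]))
px 317.3481140136719 189.74050903320312 24.40410614013672 1765.5
0.017 [-13.1  -4.   17. ] depth 0.257385252583777
0.0195 [-13.5  -4.   19.5] depth 0.2548636578974779
[ 0.61740344 -0.2409789   0.32958164] 21.325 tilt 0.0376259625661653
[ 1.7e+02 -8.0e-01  1.0e-01  1.0e-01  0.0e+00 -0.0e+00]
[ 1.88e+02 -8.00e-01  1.00e-01  1.00e-01  0.00e+00 -0.00e+00]
[ 1.94e+02 -9.00e-01  1.00e-01  1.00e-01  0.00e+00 -0.00e+00]
```

Request:
step_arm:
  motion:
    - [6,0,0,0,0,0,255]
    - [20,0,0,0,0,0,255]
    - [42,0,0,0,0,0,255]
    - [68,0,0,0,0,0,255]
    - [95,0,0,0,0,0,255]
    - [120,0,0,0,0,0,255]
    - [142,0,0,0,0,0,255]
    - [160,0,0,0,0,0,255]
    - [174,0,0,0,0,0,255]
    - [182,0,0,0,0,0,255]

```text
time_s: 22.58
eef_pos: [0.6172, -0.2413, 0.1465]
eef_rot: [0.688, 0.165, 0.688, -0.165]
wrist_force: [-0.4, -0.3, -1.3]
opening: 0.155
```

Request:
step_arm:
  motion:
    - [3,0,0,0,0,0,255]
    - [5,0,0,0,0,0,255]
    - [7,0,0,0,0,0,255]
    - [8,0,0,0,0,0,255]
    - [8,0,0,0,0,0,255]
    - [8,0,0,0,0,0,255]

```text
time_s: 23.32
eef_pos: [0.6175, -0.2415, 0.1396]
eef_rot: [0.688, 0.165, 0.687, -0.165]
wrist_force: [0.3, 0.9, -2.5]
opening: 0.154
```

```bash
python3 ball.py; python3 comb.py c6
python3 - <<'E'
from h import *
s,_=ctrl.camera('scene');cv2.imwrite('pics/c6.png',np.hstack([cv2.resize(s[180:380,150:350],(400,400),interpolation=2),cv2.resize(ctrl.camera('wrist')[0][120:320,220:420],(400,400))])[:,:,::-1])
E
```

```text
23.325 [ 0.27333267  0.93767132 -2.52574414] [-0.03105551 -0.03444188  0.02342216] 0.15392388151490477 (array([ 199.99327022, -408.66498092,  -92.28318522]), array([ 0.60105269, -0.23312086,  0.01003479]))
px 316.5356750488281 189.6680450439453 24.45652961730957 1783.5
0.017 [-13.1  -4.6  17. ] depth 0.2573690492099389
0.0195 [-13.6  -4.6  19.5] depth 0.25484761121437927
```

View pics/c6.png

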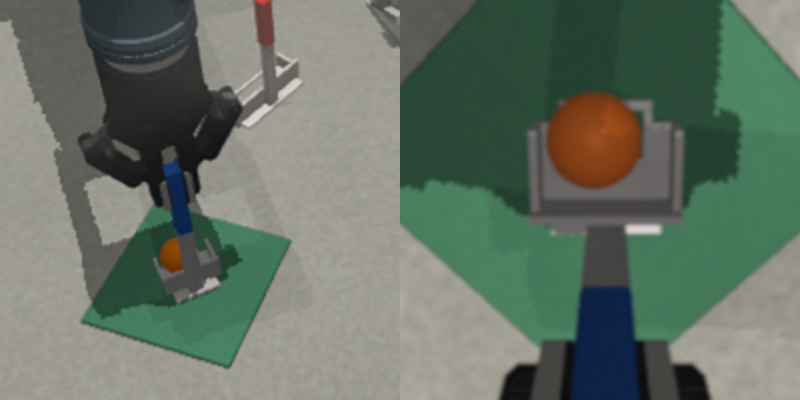

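The ball sits in the slot (scoop y ≈ −4.6, against the slot's end), with the scoop upright over the mat centre. Lowering to contact.

Request:
step_arm:
  motion:
    - [1,0,0,0,0,0,255]
    - [2,0,0,0,0,0,255]
    - [2,0,0,0,0,0,255]

```text
time_s: 24.0
eef_pos: [0.6173, -0.2414, 0.1373]
eef_rot: [0.688, 0.165, 0.688, -0.165]
wrist_force: [0.3, 0.2, -1.8]
opening: 0.155
```

Request:
step_arm:
  motion:
    - [1,0,0,0,0,0,255]
    - [1,0,0,0,0,0,255]

```text
time_s: 24.25
eef_pos: [0.6173, -0.2415, 0.1364]
eef_rot: [0.688, 0.165, 0.688, -0.165]
wrist_force: [0.8, 0.5, -1.6]
opening: 0.155
```

Request:
step_arm:
  motion:
    - [1,0,0,0,0,0,255]
    - [1,0,0,0,0,0,255]

```text
time_s: 24.5
eef_pos: [0.6175, -0.2416, 0.1356]
eef_rot: [0.688, 0.165, 0.687, -0.165]
wrist_force: [0.9, -0.2, -1.6]
opening: 0.156
```

Request:
step_arm:
  motion:
    - [0.7,0,0,0,0,0,255]
    - [0.7,0,0,0,0,0,255]

```text
time_s: 24.75
eef_pos: [0.6178, -0.2416, 0.1356]
eef_rot: [0.688, 0.165, 0.687, -0.165]
wrist_force: [-0.7, 0.7, 2.9]
opening: 0.149
```

Request:
step_arm:
  motion:
    - [0.7,0,0,0,0,0,255]
    - [0.7,0,0,0,0,0,255]

```text
time_s: 25.0
eef_pos: [0.618, -0.2417, 0.1355]
eef_rot: [0.688, 0.165, 0.687, -0.165]
wrist_force: [-0.9, 1.3, 7.8]
opening: 0.156
```

Request:
step_arm:
  motion:
    - [-0.6,0,0,0,0,0,255]
    - [-0.6,0,0,0,0,0,255]
    - [-0.6,0,0,0,0,0,212]
    - [-0.6,0,0,0,0,0,205]
    - [-0.6,0,0,0,0,0,195]
    - [-0.6,0,0,0,0,0,180]
    - [-0.6,0,0,0,0,0,150]
    - [-0.6,0,0,0,0,0,110]
    - [-0.6,0,0,0,0,0,110]
    - [-0.6,0,0,0,0,0,110]

```text
time_s: 26.25
eef_pos: [0.6174, -0.2415, 0.1347]
eef_rot: [0.688, 0.165, 0.687, -0.165]
wrist_force: [-0.3, 0.3, 0.3]
opening: 0.569
```

```bash
python3 ball.py
```

```text
26.25 [-0.28053396  0.29055024  0.30781657] [ 0.02588777  0.02117491 -0.01397298] 0.5690316258490048 (array([ 198.41094108, -408.6771473 ,  -96.94286188]), array([ 0.60098928, -0.23310221,  0.00511421]))
px 316.6087341308594 190.58309936523438 24.555953979492188 1795.5
0.017 [-12.5  -4.6  17. ] depth 0.25756991430959547
0.0195 [-12.9  -4.5  19.5] depth 0.25504650864670697
```

Released, and the ball is steady. Retract straight up.

Request:
step_arm:
  motion:
    - [-5,0,0,0,0,0,110]
    - [-15,0,0,0,0,0,110]
    - [-30,0,0,0,0,0,110]
    - [-55,0,0,0,0,0,110]
    - [-85,0,0,0,0,0,110]
    - [-115,0,0,0,0,0,110]
    - [-140,0,0,0,0,0,110]
    - [-140,0,0,0,0,0,110]
    - [-140,0,0,0,0,0,110]
    - [-140,0,0,0,0,0,110]

```text
time_s: 27.55
eef_pos: [0.6166, -0.2411, 0.273]
eef_rot: [0.687, 0.165, 0.688, -0.164]
wrist_force: [1.0, 0.4, 0.2]
opening: 0.569
```

Run:
```python
from h import *
p,Rc,o=pose();print(o['time_s'],p)
s,ds=ctrl.camera('scene')
im,u,v,T,P=wcloud(p,Rc);h=cv2.cvtColor(im,cv2.COLOR_RGB2HSV)
m=cv2.inRange(h,(100,120,40),(130,255,255))[v,u]>0;m&=(abs(P[:,0]-.6)<.08)&(abs(P[:,1]+.233)<.08);B=P[m];t=B[B[:,2]>B[:,2].max()-.006]
print('grip top',np.median(t,0),'expected xy',scoop_to_tcp([.601,-.2331,.006],-27,0)[0])
lo=B[(B[:,2]<.12)];print('grip lower',np.median(lo,0) if len(lo) else None)
m=cv2.inRange(h,(4,130,60),(20,255,255))[v,u]>0;m&=(abs(P[:,0]-.6)<.08)&(abs(P[:,1]+.233)<.08)
from scipy.optimize import least_squares
B=P[m];f=least_squares(lambda c:np.linalg.norm(B-c,axis=1)-.017,B.mean(0)-[0,0,.01],loss='soft_l1',f_scale=.001)
y=np.radians(-27);d=f.x-np.array([.601,-.2331,.006]);print('ball',f.x.round(4),'in scoop',(d[0]*np.cos(y)+d[1]*np.sin(y)).round(4),(-d[0]*np.sin(y)+d[1]*np.cos(y)).round(4),d[2].round(4),len(B))
cv2.imwrite('pics/c7.png',np.hstack([cv2.resize(s[190:390,150:350],(400,400),interpolation=2),cv2.resize(im,(400,300))[:, :] if 0 else cv2.resize(im[40:440,120:520],(400,400))])[:,:,::-1])
```

```text
27.55 [ 0.61664809 -0.24110922  0.27299768]
grip top [ 0.6169728  -0.2415536   0.17574913] expected xy [ 0.61748362 -0.24149882  0.1356    ]
grip lower [ 0.61197802 -0.2393233   0.11037106]
ball [ 0.5882 -0.2315  0.0235] in scoop -0.0122 -0.0044 0.0175 896
```

View pics/c7.png

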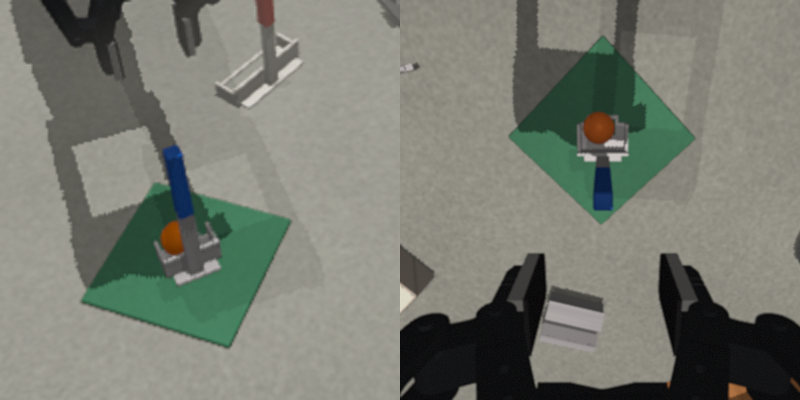

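The scoop stands free and upright on the mat centre (left crop ~(190,265)) with the ball in its slot. The gripper is clear above. Handing in.

```bash
python3 -c "
from bench import ctrl
print(ctrl.hand_in())"
```

```text
the job is handed in; nothing more can be done
None
```

I handed the job in at about 27.6 s of the 58 s allowed. The blue-handled scoop is standing free on the green mat with the ball seated in it. The hand-in gives no verdict.

**What I did:** I gripped the blue handle and put the scoop through the jar's mouth tilted 20°. I slid its lip along the jar floor under the ball and righted it to 10° inside the jar. Then I lifted the ball out, straightened the scoop, set it on the mat and released it.

**Last checks, from the wrist camera after release:**
- **Ball:** its centre is at (−12.2, −4.4, +17.5) mm in the scoop frame, inside all the limits. It rests towards one end of the slot in y.
- **Scoop:** the foot is within about 1 mm of the mat's centre. The grip top is at z 0.176 m and within 1 mm of where an upright scoop's would be.
- **Forces:** the largest wrist force I read was about 9 N, from readings taken between moves.

**Disagreements:** the camera estimates of the jar's position differed by about 3 mm and of its yaw by 3–5°. My first hand-picked points on the jar's rim gave a poor circle, so I used fits to the depth points instead and averaged them. No final check failed.

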